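# Lift a tape roll off its hub with the stand's carriage and slide it aside

## Task

Change-over at the gift-wrapping stand: take away the boxed candle that someone left on one of its two ledges and stand it upright on the bare counter (set it down, do not drop it). Then pull the stand's lifting carriage all the way up by its tab, so that the tape roll riding on it comes clear of the hub, slide the roll level across, without lifting it, until all of it rests on the ledge you cleared, and push the empty carriage fully down again. Leave the wooden doll on the other ledge, and the things standing round about, where they are.

Things in the scene. Friction and masses are not known exactly. Their poses are not given: they have to be found in the camera images.
- stand: Low wooden stand fixed to the counter, 126 x 332 mm; origin on the counter at the hub's axis, z up, y along its length to its left, -x its front (roughly to the robot). In the middle a vertical hub, 48 mm diameter, top at z = 68 mm, the lifting carriage round it; a ledge at each end; behind, at x = 60, y = +-30 mm, two 8 mm guide rods up to z = 96 mm.
- ledge_left (a point): Middle of the top of the stand's left (+y) ledge, at x = 0, y = 108, z = 71 mm of the stand: flat, x = -60 to 60, y = 50 to 166 mm, with a lip 6 mm high along its outer end (inner face at y = 160 mm).
- ledge_right (a point): Middle of the top of the right (-y) ledge, the mirror image of the left one.
- carriage (a joint): Height of the lifting carriage, m: 0 = home (down), 0.055 = all the way up (hard stop). An aluminium plate round the hub, 94 mm wide along the stand's y; its top is 20 mm above the counter when home, 75 mm when up (4 mm over the ledges, 7 mm over the hub). It moves only vertically, is spring-balanced and stays where left; moving it takes 5 to 12 N.
- tab_top (a point): Middle of the top of the carriage's black upright pull tab, 80 mm in front of the hub's axis; it moves with the carriage and is 81 mm above the counter when home, 136 mm when up. The tab is 14 mm thick along the stand's y, 30 mm along its x, and about 60 mm of it stand free. It can be pinched from above across its thickness or pressed down.
- roll_center (a point): Centre (half-way up) of the wound roll of plain paper tape: a ring, outside diameter 96, bore 54, height 42 mm, 0.17 to 0.35 kg, axis vertical. At first it lies on the carriage, hub through its bore, centre 41 mm above the counter. When raised its bore is open: closed fingers in it can drag the roll; or push it from outside; it slides easily. On a ledge its centre is 92 mm up.
- candle_center (a point): Centre (half-way up) of the boxed candle, a painted white candle with orange flowers in a clear square case 55 x 55 x 66 mm (x, y, z) on a black foot, about 0.09 kg, standing on one of the two ledges. Grip it across the flat sides of its case. The counter before the cabinet spans about x = 0.40 to 0.63, y = -0.18 to 0.43 m from the robot base.
- doll_center (a point): Centre (half-way up) of the wooden doll, 41 mm diameter, 122 mm high, with a black body and a light head, standing on the other ledge. It stays there.
- soap_center (a point): Centre of a bystander on the counter off the stand's left end: an upright soap case with a violet and white pack, 39 x 63 x 88 mm (x, y, z).
- lotion_center (a point): Centre (half-way up) of a bystander off the stand's right end: a white lotion bottle, 39 mm diameter, 150 mm high.
- sachet_center (a point): Centre of a bystander lying flat on the counter in front and to the right: a flat flowered sachet, 66 x 98 x 9 mm (x, y, z).
There are look-alikes about, which are no part of the job. There is more than one size of the part that bears roll_center; the job needs the larger.

How it is judged (in metres and radians):
On the way, in this order (a step that is already met when the one before it is completed fails the run):
1. the boxed candle stands upright on the counter (height (world z) of candle_center between 0.028 and 0.038 m and angle between candle_center's own z axis and vertical below 0.1 rad), for 0.2 s.
2. the carriage is all the way up with the roll on it, clear of the hub (value of joint carriage above 0.052 m and z of roll_center in the frame of stand between 0.09 and 0.105 m and horizontal distance between roll_center and stand below 0.02 m), for 0.2 s.
3. the roll rests wholly on the cleared ledge ((y of roll_center in the frame of stand above 0.096 m or y of roll_center in the frame of stand below -0.096 m) and x of roll_center in the frame of stand between -0.015 and 0.015 m and z of roll_center in the frame of stand between 0.088 and 0.1 m and angle between roll_center's own z axis and vertical below 0.06 rad), for 0.2 s.
At the end, for the whole second after the job is handed in: The roll lies flat and at rest on the cleared ledge, wholly on it (its centre more than 96 mm from the hub axis along the stand and within 15 mm of the ledge's middle line); the carriage is down (within 4 mm of home); the boxed candle stands upright at rest on the counter (all of step 1 and all of step 3 and value of joint carriage below 0.004 m and linear speed of each of roll, boxed_candle below 0.01 m/s); the robot touches nothing.
It fails at once if the roll is lifted clear of the carriage and ledges, or tipped by more than 0.3 rad (z of roll_center in the frame of stand above 0.115 m or angle between roll_center's own z axis and vertical above 0.3 rad).
It fails at once if the boxed candle is tipped by more than 0.5 rad (angle between candle_center's own z axis and vertical above 0.5 rad).
It fails at once if the boxed candle is dropped from more than about 20 mm or thrown (linear speed of boxed_candle above 0.6 m/s and contact force between the fingers and boxed_candle below 0.2 N).
It fails at once if the wooden doll is shifted by more than 20 mm or tipped (distance of doll_center from where it was at the start of the episode above 0.02 m or angle between doll_center's own z axis and vertical above 0.3 rad).
It fails at once if the soap case, lotion bottle or sachet is shifted by more than 20 mm or tipped ((distance of soap_center from where it was at the start of the episode above 0.02 m or angle between soap_center's own z axis and vertical above 0.3 rad) or (distance of lotion_center from where it was at the start of the episode above 0.02 m or angle between lotion_center's own z axis and vertical above 0.3 rad) or (distance of sachet_center from where it was at the start of the episode above 0.02 m or angle between sachet_center's own z axis and vertical above 0.3 rad)).
It also fails if it takes over 72 s, if anything falls off the work surface, if the arm or the gripper's body presses on something with over 40 N, if the wrist force passes 120 N, or if a joint passes its speed limit or range.

## Robot

A 6-joint arm with a two-finger parallel gripper is mounted at the origin on a cart in front of the work surface, level with it; the furniture and walls round the work are solid. World frame = base frame: x ahead of the robot, y to its left, z up, the work surface at z = 0. Lengths are in m, angles in degrees, forces in N, time in s.
With the tool pointing down it reaches from about 0.25 to 0.725 m from the base axis. Payload 9.7 kg.
Tool frame: the origin (TCP) lies midway between the tips of the shut fingers; the grasp point (between the pads) lies 19 mm behind it; y points along the fingers, x is the direction in which the jaws open and shut, and the axes are right-handed (so a half turn about y gives the same grasp; the last joint's range is limited). The gripper opens to 85 mm and grips with 20 to 120 N. Pads are 22 mm wide; open, the fingers measure 114 mm over their backs; the gripper's body (76 mm by 85 mm) begins 54 mm behind the grasp point. The pads swing forward as they close: fully open they stand 13 mm farther back than shut.
Start: joints at [-75.115, 4.979, 10.078, 95.1, 0, 90], TCP at [0.141, -0.532, 0.231] pointing down, gripper open.
Joint ranges: [-179.16, 179.16], [-48.56, 103.87], [-65.8, 70.77], [-126.05, 130.52], [-82.76, 87.17], [-180, 180]. Speed limits (degrees/s): [127.2, 127.2, 147.25, 180, 180, 180].

## Interface

Orientations are given as [roll, pitch, yaw] about the fixed x, y, z axes, in that order (R = Rz(yaw) Ry(pitch) Rx(roll)).
In Python, from workcell import get_obs, camera, job_done gives the robot as it stands.
- The arm moves only by the tool play_rows, never from a script. Its argument "moves" is a list of rows, each a list of 3 entries, a list of its own where there are three numbers: the turn, a rotation vector about the tool's x, y, z in degrees, then the shift along the tool's x, y, z in m, then the opening in per cent of the stroke, from 0 (shut) to 100 (fully open). A call has exactly 5 rows; each row is the pose to reach, as a shift and turn from the pose commanded when the call began, along the tool's axes at that moment; what a row does not reach only later rows make up. A row lasts 1/10 s, in which the tool goes at most 50 mm and 8.59 degrees, less where a joint would pass 70% of its speed; a pose out of reach is approached as far as the arm can. A call with a gripper value outside its range is refused whole. The fingers move at their own pace and stop on an object; "grip_force" is the grip in N (left out, the last holds). Time passes only in rows, so rows that repeat a pose let the fingers close, or fill a call up. It gives the time, the measured TCP pose, the force and the opening at its end, in the units of the state.
- get_obs(): the state, without advancing time (a new reading comes with each control period).
- camera(name): name is "scene" or "top"; returns a dict with "img" (400x640x3 uint8, red, green, blue), "fov_y" (degrees; the focal length in pixels is half the picture's height over the tangent of half this angle, whatever the lens; pixels are square), "cx", "cy" (the principal point, pixels), "world_from_camera" (4x4, takes a point from camera to world coordinates). Camera axes: x right, y up, looking along -z (the intrinsics and any distortion apply to the point x, -y, -z); pixel columns grow to the right and rows downward; lengths in m; the calibration is good to about 2 mm. A picture is of the moment at which its call begins. There is no depth.
- job_done(): hands the job in, once; it reports no verdict.
The state is a dict: "time": time; "q": joint angles; "qd": joint speeds; "joint_efforts": joint torques, N m; "ee_pos": TCP position; "tcp_rot": TCP orientation; "wrist_force": force on the tool from outside, world axes, zero at the start; "torque": the same for the moment, N m; "opening": finger opening in m.
Only numpy, scipy, OpenCV 4.12 (cv2) and the standard library are available. Lean on these libraries where they do the work, as an engineer would, in place of code of your own. Each camera call takes 0.05 s, during which the arm holds its last target.

## Working session

There is one attempt and no reset: what is moved stays moved. The work goes in short steps, Python scripts to look and compute and a tool call to move; the robot and the scene stay as the last step left them, time stands still between calls to the robot, and variables do not carry over. Pictures are saved under pics/ and viewed, and the job is handed in when it is done.

Besides the shell and the picture viewer there is one more tool, called after "Call:" as name([rows], argument=value, ...), one row to a line, values as JSON. play_rows: Moves the arm, as the interface text tells. Its arguments: {"type":"object","properties":{"moves":{"type":"array"},"grip_force":{"type":"number"}},"required":["moves"]}

```bash
ls; mkdir -p pics; python3 - <<'E'
from workcell import get_obs,camera
import cv2,numpy as np
for n in("scene","top"):
    c=camera(n); cv2.imwrite(f"pics/{n}0.png",c["img"][...,::-1]); print(n,{k:v for k,v in c.items() if k!="img"})
print(get_obs())
E
```

```text
pics
scene {'fov_y': 44.421950399237765, 'cx': 322.07073548253953, 'cy': 200.74998554373016, 'world_from_camera': array([[-0.76565779,  0.33944327, -0.54639401, -0.06956984],
       [-0.64283381, -0.37329666,  0.66889034,  0.82568109],
       [ 0.02308327,  0.86338165,  0.5040231 ,  0.66823809],
       [ 0.        ,  0.        ,  0.        ,  1.        ]])}
top {'fov_y': 48.91574076456702, 'cx': 322.3842846916098, 'cy': 197.9365157610228, 'world_from_camera': array([[-0.02279047,  0.9832826 , -0.18065416,  0.36446166],
       [-0.99958918, -0.02555334, -0.01298086,  0.09868072],
       [-0.01738017,  0.1802841 ,  0.98346102,  1.03554835],
       [ 0.        ,  0.        ,  0.        ,  1.        ]])}
{'time': 0.1, 'q': array([-7.51129920e+01,  5.00915842e+00,  1.00394632e+01,  9.51012966e+01,
       -2.73807192e-04,  8.99993994e+01]), 'qd': array([ 0.00440436,  0.04058505,  0.09184431, -0.08302753,  0.03296073,
       -0.04770974]), 'joint_efforts': array([ 3.63114141e-04, -5.21558654e+01,  4.65655804e+01,  1.59069349e-02,
        1.44454663e-05,  1.55049776e-05]), 'ee_pos': array([ 0.14124611, -0.53133203,  0.23064658]), 'tcp_rot': array([-9.00002731e+01,  7.09918729e-02, -7.51123914e+01]), 'wrist_force': array([0.10403521, 0.70215791, 0.62410072]), 'torque': array([ 0.03880015,  0.04744607, -0.02951768]), 'opening': 0.08571953703587597}
```

View pics/scene0.png

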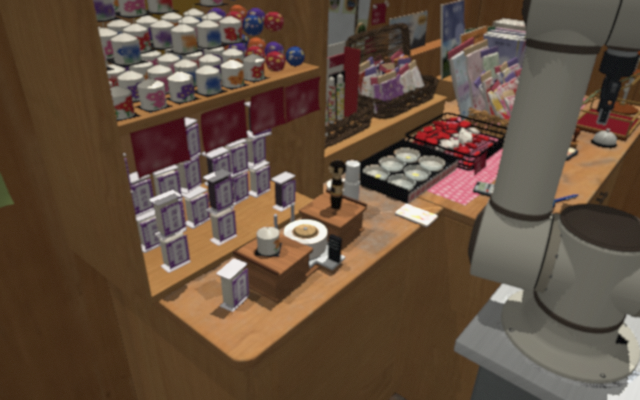

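View pics/top0.png

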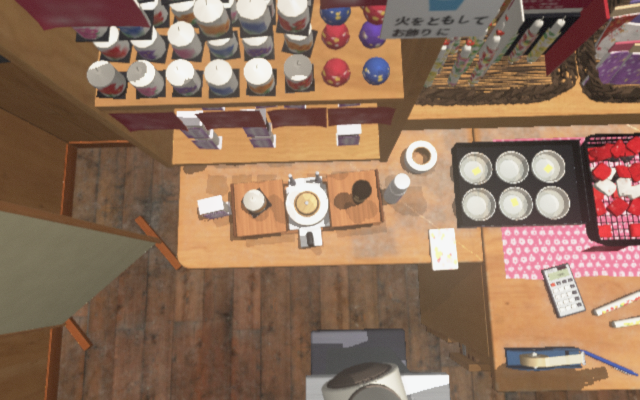

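```bash
python3 - <<'E'
import cv2
a=cv2.imread("pics/top0.png")[135:285,170:470]; cv2.imwrite("pics/topc.png",cv2.resize(a,None,fx=2.6,fy=2.6,interpolation=cv2.INTER_CUBIC))
a=cv2.imread("pics/scene0.png")[140:320,190:450]; cv2.imwrite("pics/scenec.png",cv2.resize(a,None,fx=3,fy=3,interpolation=cv2.INTER_CUBIC))
E
```

```text
(no output)
```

View pics/topc.png

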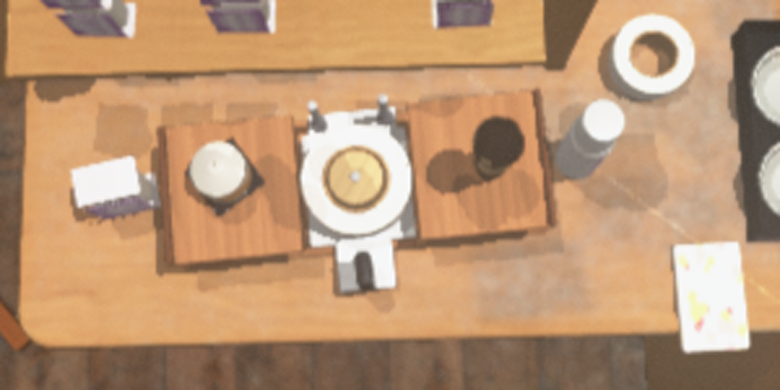

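View pics/scenec.png

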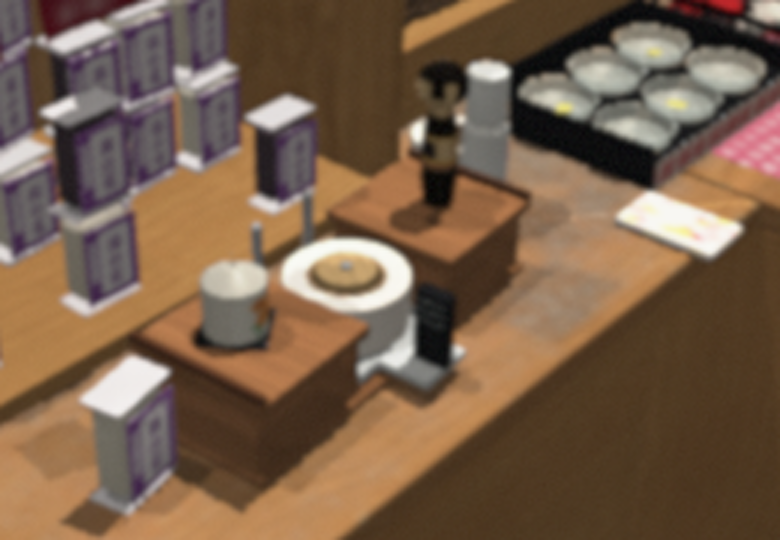

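```bash
cat > h.py <<'E'
import numpy as np, cv2
from workcell import camera,get_obs
def K(c):
    f=200/np.tan(np.radians(c["fov_y"]/2)); return f,c["cx"],c["cy"]
def ray(c,p):
    f,cx,cy=K(c); T=c["world_from_camera"]; d=T[:3,:3]@np.array([(p[0]-cx)/f,-(p[1]-cy)/f,-1]); return T[:3,3],d/np.linalg.norm(d)
def onz(c,p,z):
    o,d=ray(c,p); return o+d*(z-o[2])/d[2]
def tri(c1,p1,c2,p2):
    o1,d1=ray(c1,p1);o2,d2=ray(c2,p2)
    A=np.stack([d1,-d2],1); s=np.linalg.lstsq(A,o2-o1,rcond=None)[0]
    a=o1+d1*s[0];b=o2+d2*s[1]; return (a+b)/2,np.linalg.norm(a-b)
def proj(c,P):
    f,cx,cy=K(c);T=c["world_from_camera"];q=T[:3,:3].T@(np.array(P)-T[:3,3]); return np.array([cx+f*q[0]/-q[2],cy-f*q[1]/-q[2]])
E
python3 - <<'E'
from h import *
c=camera("top"); s=camera("scene")
im=c["img"]; cv2.imwrite("pics/t1.png",cv2.resize(im[175:245,225:335,::-1],None,fx=7,fy=7,interpolation=cv2.INTER_CUBIC))
cv2.imwrite("pics/s1.png",cv2.resize(s["img"][215:285,230:340,::-1],None,fx=7,fy=7,interpolation=cv2.INTER_CUBIC))
cr=lambda x,y:(170+x/2.6-.3,135+y/2.6-.3)
pts=dict(LOB=(163,127,.077),LIB=(299,117,.071),LIF=(303,247,.071),LOF=(172,265,.077),RIB=(408,103,.071),ROB=(540,90,.077),RIF=(418,240,.071),ROF=(551,227,.077),rodL=(311,103,.096),rodR=(383,97,.096),hub=(355,176,.068))
for k,(x,y,z) in pts.items(): print(k,onz(c,cr(x,y),z).round(4))
# roll
hsv=cv2.cvtColor(im,cv2.COLOR_RGB2HSV)
m=((hsv[...,1]<40)&(hsv[...,2]>190)).astype(np.uint8)
n,l,st,ce=cv2.connectedComponentsWithStats(m)
for i in range(1,n):
    if st[i,4]>60 and 170<ce[i,0]<460 and 140<ce[i,1]<290: print(st[i],ce[i])
E
```

```text
LOB [0.5785 0.312  0.077 ]
LIB [0.5856 0.1953 0.071 ]
LIF [0.4725 0.1927 0.071 ]
LOF [0.4594 0.3027 0.077 ]
RIB [0.5955 0.1006 0.071 ]
ROB [ 0.6025 -0.0133  0.077 ]
RIF [0.4761 0.0951 0.071 ]
ROF [ 0.4836 -0.0171  0.077 ]
rodL [0.5917 0.1825 0.096 ]
rodR [0.5953 0.1216 0.096 ]
hub [0.533  0.1478 0.068 ]
[406 141  31  30 467] [421.03640257 155.5888651 ]
[394 174  16  16 207] [401.51690821 181.53623188]
[ 286  177   42   69 1363] [307.12032282 208.21570066]
[244 190  20  21 328] [253.6097561  199.69207317]
[198 195  26  20 366] [210.24590164 204.41803279]
[429 228  29  43 963] [443.20456906 248.48805815]
```

View pics/t1.png

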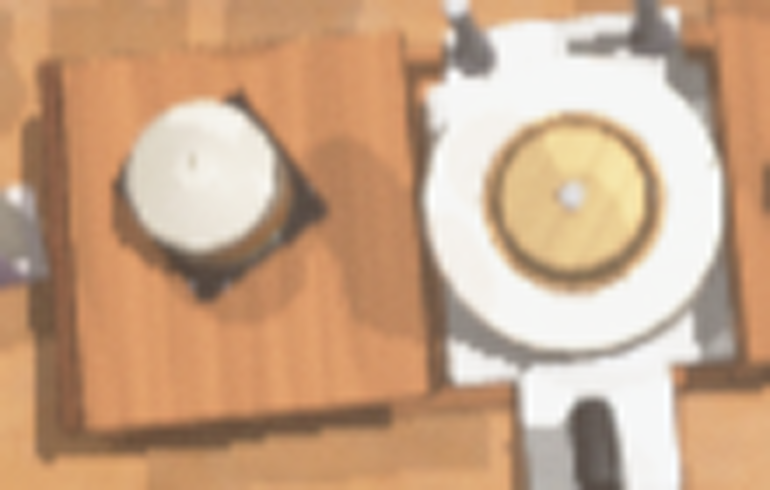

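View pics/s1.png

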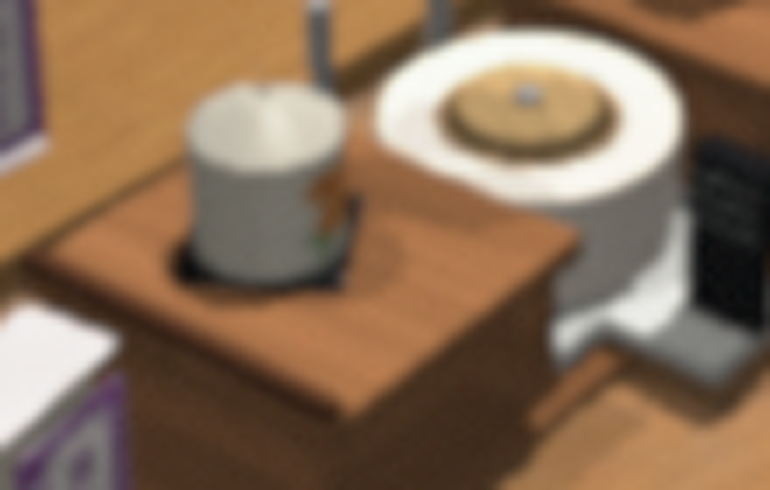

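```bash
python3 - <<'E'
from h import *
c=camera("top");s=camera("scene")
t=lambda x,y:(225+(x+.5)/7-.5,175+(y+.5)/7-.5)
u=lambda x,y:(230+(x+.5)/7-.5,215+(y+.5)/7-.5)
P={k:onz(c,t(*v),.073) for k,v in dict(B=(237,92),R=(326,210),F=(207,298),L=(113,188)).items()}
for k in P: print(k,P[k].round(4))
print("BF",np.linalg.norm(P['B']-P['F']),((P['B']+P['F'])/2).round(4),"yaw edge BR",np.degrees(np.arctan2(*(P['R']-P['B'])[1::-1])),"RF",np.degrees(np.arctan2(*(P['R']-P['F'])[1::-1])))
print("LR",((P['L']+P['R'])/2).round(4))
print("s front", onz(s,u(335,292),.073),onz(s,u(180,270),.073),onz(s,u(357,200),.073))
# candle wick triangulated
print("wick",tri(c,t(192,160),s,u(265,92)))
print("hub",tri(c,t(571,195),s,u(528,95)), onz(c,t(571,195),.07))
# tab top centre
print("tab top",onz(c,(170+364/2.6-.3,135+257/2.6-.3),.081), onz(c,t(593,408),.081))
y=np.radians(4.1);R=np.array([[np.cos(y),-np.sin(y)],[np.sin(y),np.cos(y)]])
for n,q in dict(tab=(-.08,0),LB=(.06,.166),RF=(-.06,-.166)).items():
    print(n,np.array([.533,.148])+R@np.array(q))
# soap, lotion, sachet
print("soap top",onz(c,(210.2,204.4),.088),"lotion",onz(c,(401.5,181.5),.15),"sachet",onz(c,(443.2,248.5),.009))
print("doll top",onz(c,(170+497/2.6,135+143/2.6),.193))
print("counter front edge",onz(c,(200,267),0),onz(c,(400,265),0))
E
```

```text
B [0.5683 0.2542 0.073 ]
R [0.5292 0.2257 0.073 ]
F [0.502  0.2634 0.073 ]
L [0.5381 0.2936 0.073 ]
BF 0.06695328249708242 [0.5351 0.2588 0.073 ] yaw edge BR -143.89302923399265 RF -54.17492593872564
LR [0.5337 0.2597 0.073 ]
s front [0.49972345 0.26595929 0.073     ] [0.54052082 0.28823597 0.073     ] [0.52688014 0.22899214 0.073     ]
wick (array([0.53571093, 0.25863324, 0.12279372]), np.float64(0.0033674517357697134))
hub (array([0.53218112, 0.1474807 , 0.06835812]), np.float64(0.001647845439186723)) [0.5325847  0.14786992 0.07      ]
tab top [0.46175971 0.14067347 0.081     ] [0.46328418 0.14154917 0.081     ]
tab [0.45320474 0.1422802 ]
LB [0.58097787 0.31786502]
RF [ 0.48502213 -0.02186502]
soap top [0.53049665 0.35773068 0.088     ] lotion [ 0.55724134 -0.05299258  0.15      ] sachet [ 0.42685374 -0.16455357  0.009     ]
doll top [0.53300933 0.03378764 0.193     ]
counter front edge [0.39794607 0.4022734  0.        ] [ 0.39169338 -0.06426855  0.        ]
```

```bash
cat >> h.py <<'E'
from scipy.spatial.transform import Rotation as Ro
def go(x,y,z,yaw):
    o=get_obs(); R=Ro.from_euler('xyz',o["tcp_rot"],degrees=True); T=Ro.from_euler('xyz',[-90,0,yaw],degrees=True)
    print("now",o["ee_pos"].round(4),o["tcp_rot"].round(2),"q",o["q"].round(1),"t",round(o["time"],2),"F",o["wrist_force"].round(1),"op",round(o["opening"],4))
    print("turn",(R.inv()*T).as_rotvec(degrees=True).round(2),"shift",R.inv().apply(np.array([x,y,z])-o["ee_pos"]).round(4))
E
python3 - <<'E'
from h import *
go(.535,.259,.25,36)
c=camera("top")
y=np.radians(4.1);R=np.array([[np.cos(y),-np.sin(y)],[np.sin(y),np.cos(y)]])
for p in [(-.095,0,.081),(-.065,0,.081),(-.095,0,.021),(-.08,0.007,.081),(-.08,-.007,.081)]:
    q=proj(c,list(np.array([.533,.148])+R@np.array(p[:2]))+[p[2]]); print(p,(q-[225,175])*7)
E
```

```text
now [ 0.1412 -0.5315  0.2311] [-9.000e+01  3.000e-02 -7.512e+01] q [-75.1   5.   10.1  95.1  -0.   90. ] t 0.3 F [ 0.6 -0.1 -0.4] op 0.0854
turn [-3.0000e-02 -1.1112e+02 -2.0000e-02] shift [-0.6628 -0.0186  0.5836]
(-0.095, 0, 0.081) [592.51081504 485.68957002]
(-0.065, 0, 0.081) [583.93745505 389.49430674]
(-0.095, 0, 0.021) [600.88529568 499.63672907]
(-0.08, 0.007, 0.081) [565.76278547 439.61544163]
(-0.08, -0.007, 0.081) [610.66111446 435.29487915]
```

Call:
play_rows([
  [[0, -8, 0], [-0.03, -0.02, 0.027], 100],
  [[0, -16, 0], [-0.065, -0.02, 0.057], 100],
  [[0, -24, 0], [-0.1, -0.02, 0.088], 100],
  [[0, -32, 0], [-0.135, -0.02, 0.119], 100],
  [[0, -40, 0], [-0.17, -0.02, 0.15], 100],
])

```text
time: 0.85
ee_pos: [0.2429, -0.3271, 0.2513]
tcp_rot: [-90.0, -0.0, -34.8]
wrist_force: [1.3, 0.1, 0.3]
opening: 0.0849
```

```bash
python3 -c "
from h import *
go(.535,.259,.25,36)"
```

```text
now [ 0.2429 -0.3271  0.2513] [-9.000e+01 -3.000e-02 -3.483e+01] q [-53.4 -13.8  -5.3  98.5   0.   71.4] t 0.85 F [1.3 0.1 0.3] op 0.0849
turn [ 2.000e-02 -7.083e+01  2.000e-02] shift [-0.0949  0.0012  0.6479]
```

Call:
play_rows([
  [[0, -8, 0], [-0.007, 0, 0.045], 100],
  [[0, -16, 0], [-0.014, 0, 0.09], 100],
  [[0, -24, 0], [-0.02, 0, 0.135], 100],
  [[0, -32, 0], [-0.027, 0, 0.18], 100],
  [[0, -40, 0], [-0.033, 0, 0.225], 100],
])

```text
time: 1.35
ee_pos: [0.3453, -0.1239, 0.2516]
tcp_rot: [-90.0, -0.1, 5.2]
wrist_force: [0.5, -0.9, 0.1]
opening: 0.0852
```

```bash
python3 -c "
from h import *
go(.535,.259,.25,36)"
```

```text
now [ 0.3453 -0.1239  0.2516] [-9.003e+01 -6.000e-02  5.200e+00] q [-19.7 -19.3  -9.4  99.8  -0.   65.1] t 1.35 F [ 0.5 -0.9  0.1] op 0.0852
turn [  0.04 -30.8    0.05] shift [0.2236 0.0016 0.3642]
```

Call:
play_rows([
  [[0, -8, 0], [0.025, 0, 0.041], 100],
  [[0, -16, 0], [0.05, 0, 0.082], 100],
  [[0, -24, 0], [0.075, 0, 0.123], 100],
  [[0, -31, 0], [0.1, 0, 0.164], 100],
  [[0, -31, 0], [0.125, 0, 0.205], 100],
])

```text
time: 1.85
ee_pos: [0.4525, 0.0914, 0.2515]
tcp_rot: [-90.0, -0.0, 36.2]
wrist_force: [0.7, -0.9, 0.8]
opening: 0.0855
```

```bash
python3 -c "
from h import *
go(.535,.259,.2,36)"
```

```text
now [0.4525 0.0914 0.2515] [-9.002e+01 -4.000e-02  3.616e+01] q [11.4 -6.6  0.9 97.5 -0.  65.3] t 1.85 F [ 0.7 -0.9  0.8] op 0.0855
turn [0.02 0.16 0.04] shift [0.1654 0.0516 0.0867]
```

Call:
play_rows([
  [[0, 0, 0], [0.04, 0, 0.02], 100],
  [[0, 0, 0], [0.08, 0, 0.042], 100],
  [[0, 0, 0], [0.12, 0.0, 0.063], 100],
  [[0, 0, 0], [0.15, 0.02, 0.08], 100],
  [[0, 0, 0], [0.165, 0.04, 0.087], 100],
])

```text
time: 2.35
ee_pos: [0.5356, 0.2593, 0.2102]
tcp_rot: [-90.0, -0.0, 36.0]
wrist_force: [-0.5, -0.5, 0.0]
opening: 0.0855
```

```bash
python3 - <<'E'
from h import *
go(.535,.259,.085,36)
c=camera("top");s=camera("scene")
a=cv2.resize(c["img"][150:270,190:350,::-1],None,fx=4,fy=4); 
b=cv2.resize(s["img"][150:310,210:370,::-1],None,fx=3,fy=3)
cv2.imwrite("pics/a1.png",a);cv2.imwrite("pics/b1.png",b)
E
```

```text
now [0.5356 0.2593 0.2102] [-8.999e+01 -3.000e-02  3.600e+01] q [25.8 10.9 14.3 93.4  0.  79.8] t 2.35 F [-0.5 -0.5  0. ] op 0.0855
turn [-0.01  0.    0.03] shift [-7.000e-04  1.252e-01  1.000e-04]
```

View pics/b1.png

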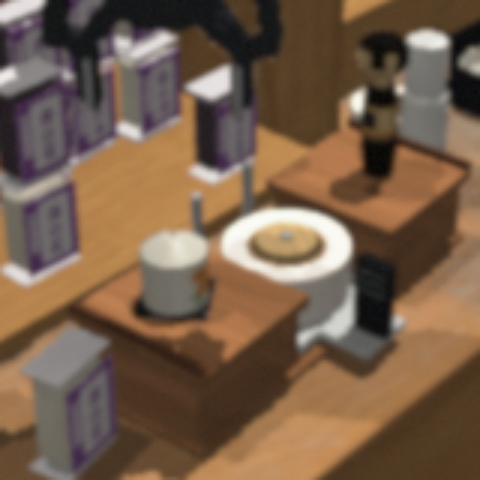

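View pics/a1.png

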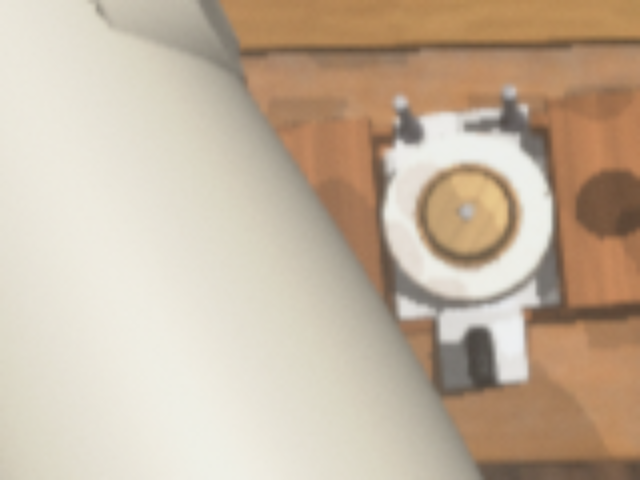

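Call:
play_rows([
  [[0, 0, 0], [-0.0005, 0.025, 0], 100],
  [[0, 0, 0], [-0.0005, 0.05, 0], 100],
  [[0, 0, 0], [-0.0005, 0.07, 0], 100],
  [[0, 0, 0], [-0.0005, 0.085, 0], 100],
  [[0, 0, 0], [-0.0005, 0.1, 0], 100],
])

```text
time: 2.95
ee_pos: [0.5345, 0.2557, 0.1114]
tcp_rot: [-90.0, -0.1, 35.9]
wrist_force: [0.6, -0.4, 0.1]
opening: 0.0853
```

```bash
python3 - <<'E'
from h import *
go(.535,.259,.085,36)
s=camera("scene")
b=cv2.resize(s["img"][150:310,210:370,::-1],None,fx=3,fy=3)
cv2.imwrite("pics/b2.png",b)
E
```

```text
now [0.5345 0.2557 0.1114] [-9.001e+01 -6.000e-02  3.586e+01] q [25.6 10.   2.4 82.3 -0.  79.7] t 2.95 F [ 0.6 -0.4  0.1] op 0.0853
turn [ 0.01 -0.14  0.06] shift [0.0023 0.0264 0.0024]
```

View pics/b2.png

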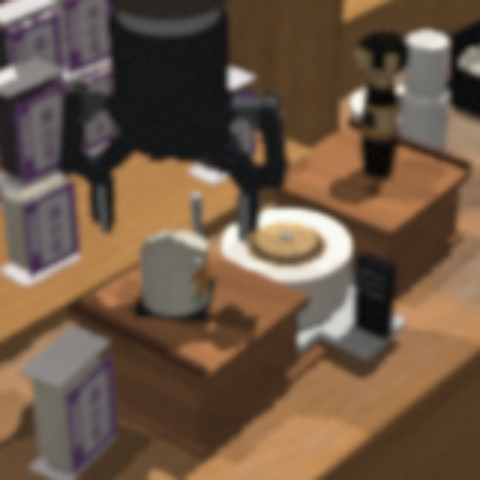

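Call:
play_rows([
  [[0, 0, 0], [0.0015, 0.012, 0.002], 100],
  [[0, 0, 0], [0.0015, 0.02, 0.002], 100],
  [[0, 0, 0], [0.0015, 0.026, 0.002], 100],
  [[0, 0, 0], [0.0015, 0.026, 0.002], 100],
  [[0, 0, 0], [0.0015, 0.026, 0.002], 100],
])

```text
time: 3.5
ee_pos: [0.5345, 0.2587, 0.0856]
tcp_rot: [-90.0, -0.0, 35.9]
wrist_force: [-0.1, 0.3, 0.7]
opening: 0.0855
```

```bash
python3 - <<'E'
from h import *
go(.535,.259,.085,36)
E
```

```text
now [0.5345 0.2587 0.0856] [-9.000e+01 -2.000e-02  3.589e+01] q [25.8 10.6  0.2 79.6 -0.  79.9] t 3.5 F [-0.1  0.3  0.7] op 0.0855
turn [ 0.   -0.11  0.02] shift [ 0.0006  0.0006 -0.    ]
```

Close gently.

Call:
play_rows([
  [[0, 0, 0], [0, 0, 0], 80],
  [[0, 0, 0], [0, 0, 0], 70],
  [[0, 0, 0], [0, 0, 0], 60],
  [[0, 0, 0], [0, 0, 0], 50],
  [[0, 0, 0], [0, 0, 0], 50],
], grip_force=25)

```text
time: 4.0
ee_pos: [0.5347, 0.2587, 0.0858]
tcp_rot: [-90.0, -0.1, 35.9]
wrist_force: [0.5, -0.3, 5.0]
opening: 0.0542
```

Call:
play_rows([
  [[0, 0, 0], [0, 0, 0], 40],
  [[0, 0, 0], [0, 0, 0], 40],
  [[0, 0, 0], [0, 0, 0], 40],
  [[0, 0, 0], [0, 0, 0], 40],
  [[0, 0, 0], [0, 0, 0], 40],
], grip_force=25)

```text
time: 4.5
ee_pos: [0.5347, 0.2588, 0.0858]
tcp_rot: [-90.0, -0.1, 35.9]
wrist_force: [-0.6, -0.2, 6.5]
opening: 0.0545
```

Call:
play_rows([
  [[0, 0, 0], [0, -0.008, 0], 40],
  [[0, 0, 0], [0, -0.02, 0], 40],
  [[0, 0, 0], [0, -0.04, 0], 40],
  [[0, 0, 0], [0, -0.055, 0], 40],
  [[0, 0, 0], [0, -0.065, 0], 40],
])

```text
time: 5.0
ee_pos: [0.5348, 0.2588, 0.1523]
tcp_rot: [-90.0, -0.1, 35.9]
wrist_force: [-0.6, -0.2, -1.0]
opening: 0.0542
```

```bash
python3 - <<'E'
from h import *
go(.447,.375,.15,90)
s=camera("scene")
cv2.imwrite("pics/b3.png",cv2.resize(s["img"][150:350,180:400,::-1],None,fx=3,fy=3))
E
```

```text
now [0.5348 0.2588 0.1523] [-90.02  -0.1   35.89] q [25.8 10.1  7.  86.8 -0.  79.9] t 5.0 F [-0.6 -0.2 -1. ] op 0.0542
turn [  0.06 -54.11   0.08] shift [-0.0031  0.0022  0.1456]
```

View pics/b3.png

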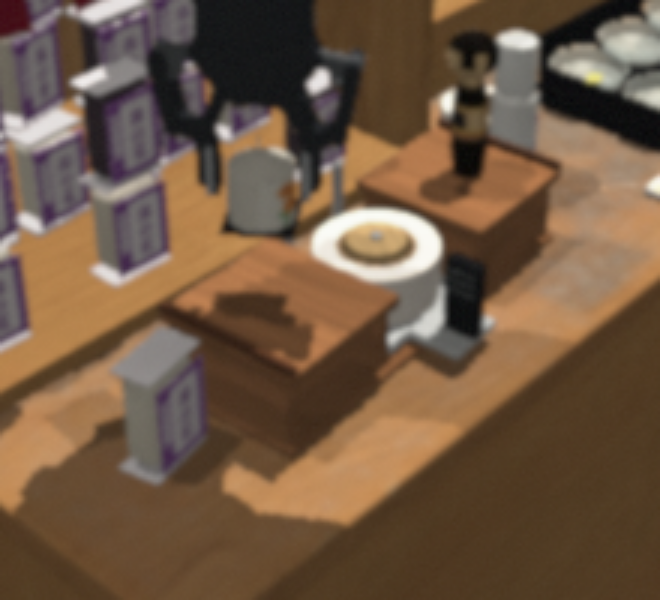

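Call:
play_rows([
  [[0, -5, 0], [0, 0, 0.01], 40],
  [[0, -11, 0], [0, 0, 0.03], 40],
  [[0, -18, 0], [-0.001, 0, 0.055], 40],
  [[0, -25, 0], [-0.001, 0, 0.08], 40],
  [[0, -31, 0], [-0.002, 0, 0.1], 40],
])

```text
time: 5.55
ee_pos: [0.4733, 0.3393, 0.1499]
tcp_rot: [-90.0, 0.0, 67.2]
wrist_force: [-0.3, 0.2, -0.8]
opening: 0.0546
```

```bash
python3 - <<'E'
from h import *
go(.447,.375,.15,90)
E
```

```text
now [0.4733 0.3393 0.1499] [-8.997e+01  2.000e-02  6.718e+01] q [35.6  8.6  5.  86.5  0.  58.4] t 5.55 F [-0.3  0.2 -0.8] op 0.0546
turn [-3.000e-02 -2.282e+01 -2.000e-02] shift [ 0.0227 -0.0001  0.0381]
```

Call:
play_rows([
  [[0, -7, 0], [0.006, 0, 0.015], 40],
  [[0, -14, 0], [0.013, 0, 0.026], 40],
  [[0, -20, 0], [0.019, 0, 0.034], 40],
  [[0, -22.5, 0], [0.0227, 0, 0.038], 40],
  [[0, -22.5, 0], [0.0227, 0, 0.038], 40],
])

```text
time: 6.05
ee_pos: [0.4477, 0.3747, 0.1499]
tcp_rot: [-90.0, 0.0, 89.5]
wrist_force: [0.5, 0.3, -1.0]
opening: 0.0543
```

```bash
python3 - <<'E'
from h import *
go(.447,.375,.017,90)
E
```

```text
now [0.4477 0.3747 0.1499] [-8.997e+01  2.000e-02  8.947e+01] q [39.9  8.8  5.2 86.5  0.  40.5] t 6.05 F [ 0.5  0.3 -1. ] op 0.0543
turn [-0.03 -0.53 -0.02] shift [0.0003 0.1329 0.0006]
```

Call:
play_rows([
  [[0, 0, 0], [0, 0.03, 0], 40],
  [[0, 0, 0], [0, 0.06, 0], 40],
  [[0, 0, 0], [0, 0.09, 0], 40],
  [[0, 0, 0], [0, 0.112, 0], 40],
  [[0, 0, 0], [0, 0.125, 0], 40],
])

```text
time: 6.55
ee_pos: [0.4475, 0.3732, 0.023]
tcp_rot: [-89.9, 0.1, 89.3]
wrist_force: [0.2, -0.2, -0.8]
opening: 0.0545
```

Call:
play_rows([
  [[0, 0, 0], [0, 0.003, 0], 40],
  [[0, 0, 0], [0, 0.005, 0], 40],
  [[0, 0, 0], [0, 0.007, 0], 40],
  [[0, 0, 0], [0, 0.009, 0], 40],
  [[0, 0, 0], [0, 0.009, 0], 40],
])

```text
time: 7.05
ee_pos: [0.4483, 0.3745, 0.0167]
tcp_rot: [-90.0, -0.0, 89.4]
wrist_force: [0.1, -0.2, -1.1]
opening: 0.0544
```

```bash
python3 - <<'E'
from h import *
go(.447,.375,.017,90)
s=camera("scene")
cv2.imwrite("pics/b4.png",cv2.resize(s["img"][220:370,170:320,::-1],None,fx=4,fy=4))
E
```

```text
now [0.4483 0.3745 0.0167] [-9.003e+01 -3.000e-02  8.938e+01] q [39.9 10.9 -7.2 71.9  0.  40.5] t 7.05 F [ 0.1 -0.2 -1.1] op 0.0544
turn [ 0.03 -0.62  0.03] shift [ 0.0005 -0.0003  0.0013]
```

View pics/b4.png

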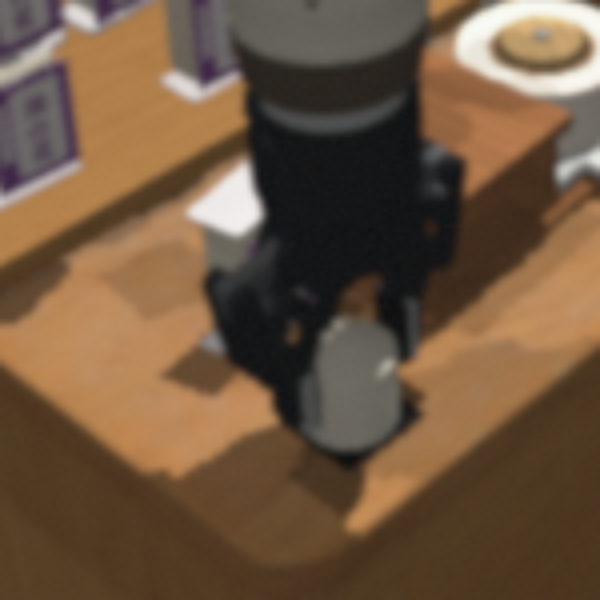

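Not yet touching; down ~2–3 mm more and check force.

Call:
play_rows([
  [[0, 0, 0], [0, 0.001, 0], 40],
  [[0, 0, 0], [0, 0.002, 0], 40],
  [[0, 0, 0], [0, 0.0025, 0], 40],
  [[0, 0, 0], [0, 0.0025, 0], 40],
  [[0, 0, 0], [0, 0.0025, 0], 40],
])

```text
time: 7.6
ee_pos: [0.4483, 0.3744, 0.0148]
tcp_rot: [-90.0, -0.0, 89.4]
wrist_force: [-3.3, -2.1, 7.1]
opening: 0.0545
```

Call:
play_rows([
  [[0, 0, 0], [0, 0, 0], 60],
  [[0, 0, 0], [0, 0, 0], 70],
  [[0, 0, 0], [0, 0, 0], 80],
  [[0, 0, 0], [0, 0, 0], 90],
  [[0, 0, 0], [0, 0, 0], 100],
])

```text
time: 8.1
ee_pos: [0.4478, 0.3743, 0.0136]
tcp_rot: [-90.0, 0.0, 89.4]
wrist_force: [-2.0, 1.0, -0.5]
opening: 0.0852
```

Call:
play_rows([
  [[0, 0, 0], [0, -0.01, 0], 100],
  [[0, 0, 0], [0, -0.03, 0], 100],
  [[0, 0, 0], [0, -0.07, 0], 100],
  [[0, 0, 0], [0, -0.12, 0], 100],
  [[0, 0, 0], [0, -0.165, 0], 100],
])

```text
time: 8.6
ee_pos: [0.4481, 0.374, 0.1817]
tcp_rot: [-90.1, -0.0, 89.4]
wrist_force: [1.0, 0.0, 0.3]
opening: 0.0854
```

```bash
python3 - <<'E'
from h import *
go(.453,.142,.18,94)
s=camera("scene")
cv2.imwrite("pics/b5.png",cv2.resize(s["img"][170:370,170:390,::-1],None,fx=3,fy=3))
E
```

```text
now [0.4481 0.374  0.1817] [-9.006e+01 -3.000e-02  8.938e+01] q [39.9  8.8  8.8 89.9 -0.  40.5] t 8.6 F [1.  0.  0.3] op 0.0854
turn [ 0.06 -4.62  0.02] shift [-0.2319  0.0016 -0.0074]
```

View pics/b5.png

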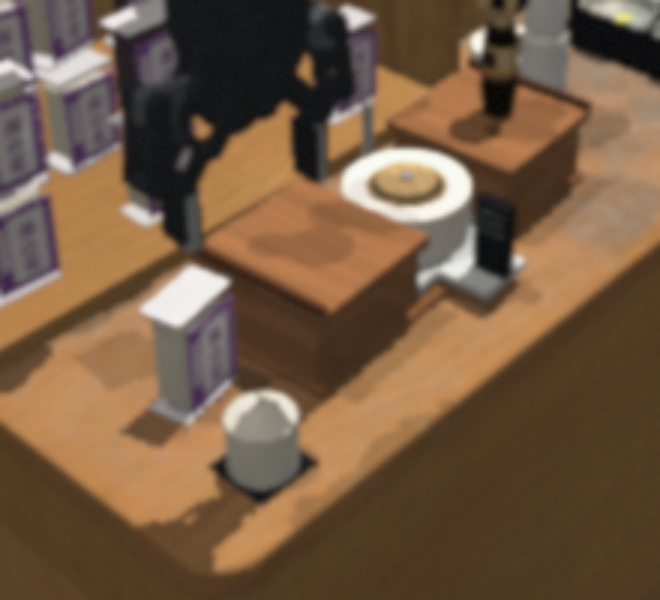

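Call:
play_rows([
  [[0, -2, 0], [-0.04, 0, 0], 50],
  [[0, -4.6, 0], [-0.09, 0, 0], 50],
  [[0, -4.6, 0], [-0.14, 0, 0], 50],
  [[0, -4.6, 0], [-0.19, 0, 0], 50],
  [[0, -4.6, 0], [-0.232, 0.0, 0], 50],
])

```text
time: 9.15
ee_pos: [0.4453, 0.1401, 0.1797]
tcp_rot: [-90.1, 0.0, 94.0]
wrist_force: [0.7, 0.5, -0.4]
opening: 0.0427
```

```bash
python3 - <<'E'
from h import *
c=camera("top");s=camera("scene")
go(.448,.1415,.049,94)
cv2.imwrite("pics/b6.png",cv2.resize(s["img"][150:310,210:390,::-1],None,fx=3,fy=3))
E
```

```text
now [0.4456 0.1384 0.1801] [-9.010e+01  4.000e-02  9.373e+01] q [17.3 -7.3 -7.6 89.5 -0.1 13.6] t 9.25 F [ 0.5 -0.7 -0. ] op 0.0429
turn [ 0.1  -0.27 -0.04] shift [ 0.003   0.1311 -0.0024]
```

View pics/b6.png

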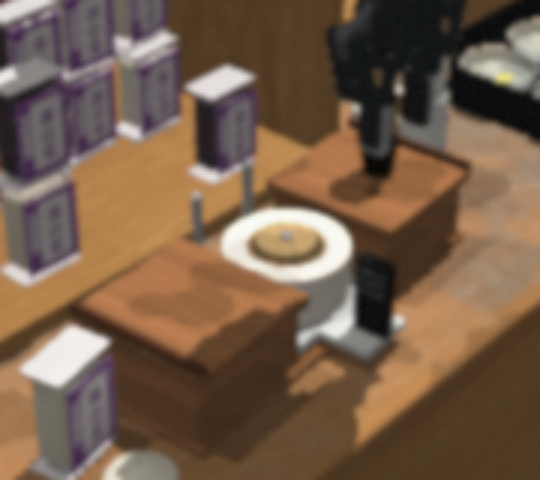

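Call:
play_rows([
  [[0, 0, 0], [0.003, 0.03, -0.002], 50],
  [[0, 0, 0], [0.003, 0.06, -0.002], 50],
  [[0, 0, 0], [0.003, 0.075, -0.002], 50],
  [[0, 0, 0], [0.003, 0.075, -0.002], 50],
  [[0, 0, 0], [0.003, 0.075, -0.002], 50],
])

```text
time: 9.75
ee_pos: [0.4477, 0.1458, 0.1049]
tcp_rot: [-90.0, -0.0, 94.0]
wrist_force: [-0.1, 0.4, -0.2]
opening: 0.0427
```

```bash
python3 - <<'E'
from h import *
s=camera("scene")
go(.448,.1415,.049,94)
cv2.imwrite("pics/b7.png",cv2.resize(s["img"][190:290,270:370,::-1],None,fx=6,fy=6))
for z in(.081,): print(proj(s,[.4535,.1425,z]), proj(s,[.448,.1415,.115]))
E
```

```text
now [0.448  0.1458 0.1053] [-9.01e+01 -2.00e-02  9.40e+01] q [ 18.   -6.5 -15.2  81.2  -0.   14. ] t 9.8 F [ 0.2 -0.1  1.2] op 0.043
turn [0.1  0.   0.02] shift [-0.0043  0.0563  0.0004]
[333.91775703 235.84625383] [336.85380672 223.12799386]
```

View pics/b7.png

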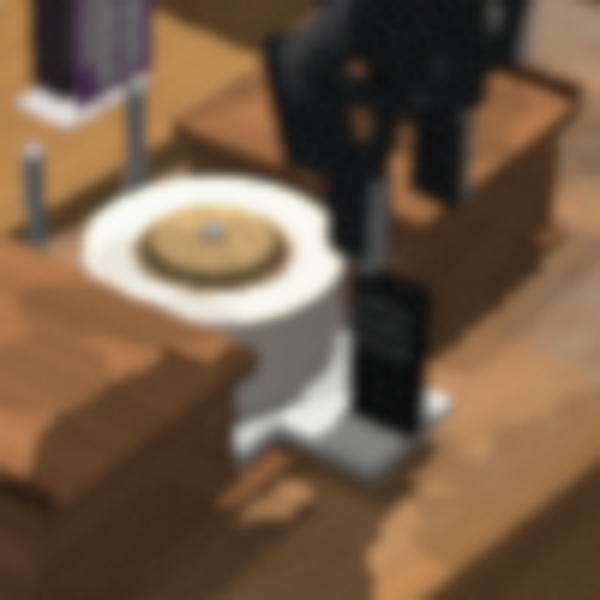

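Call:
play_rows([
  [[0, 0, 0], [-0.0043, 0.0, 0], 50],
  [[0, 0, 0], [-0.0043, 0.015, 0], 50],
  [[0, 0, 0], [-0.0043, 0.035, 0], 50],
  [[0, 0, 0], [-0.0043, 0.05, 0], 50],
  [[0, 0, 0], [-0.0043, 0.056, 0], 50],
])

```text
time: 10.3
ee_pos: [0.4468, 0.1408, 0.0458]
tcp_rot: [-89.9, 0.0, 94.0]
wrist_force: [-0.9, -0.3, 1.1]
opening: 0.0426
```

Call:
play_rows([
  [[0, 0, 0], [0, 0, 0], 35],
  [[0, 0, 0], [0, 0, 0], 25],
  [[0, 0, 0], [0, 0, 0], 10],
  [[0, 0, 0], [0, 0, 0], 0],
  [[0, 0, 0], [0, 0, 0], 0],
], grip_force=50)

```text
time: 10.8
ee_pos: [0.4482, 0.1407, 0.0486]
tcp_rot: [-90.1, 0.0, 94.0]
wrist_force: [-0.8, -5.0, 2.6]
opening: 0.0135
```

```bash
python3 - <<'E'
from h import *
s=camera("scene")
go(.448,.1415,.049,94)
cv2.imwrite("pics/b8.png",cv2.resize(s["img"][190:290,270:370,::-1],None,fx=5,fy=5))
E
```

```text
now [0.4482 0.1408 0.0486] [-9.007e+01  5.000e-02  9.398e+01] q [ 17.5  -5.6 -20.7  74.9  -0.1  13.5] t 10.85 F [ 0.2 -4.7  2.5] op 0.0132
turn [ 0.07 -0.02 -0.05] shift [ 0.0008 -0.0004  0.0001]
```

View pics/b8.png

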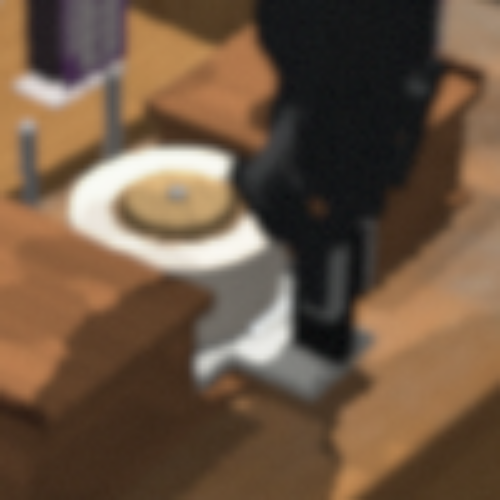

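Call:
play_rows([
  [[0, 0, 0], [0, -0.003, 0], 0],
  [[0, 0, 0], [0, -0.008, 0], 0],
  [[0, 0, 0], [0, -0.014, 0], 0],
  [[0, 0, 0], [0, -0.02, 0], 0],
  [[0, 0, 0], [0, -0.026, 0], 0],
], grip_force=70)

```text
time: 11.35
ee_pos: [0.4482, 0.1407, 0.0737]
tcp_rot: [-90.0, 0.1, 94.0]
wrist_force: [5.0, -3.6, -7.3]
opening: 0.0127
```

Call:
play_rows([
  [[0, 0, 0], [0, -0.006, 0], 0],
  [[0, 0, 0], [0, -0.012, 0], 0],
  [[0, 0, 0], [0, -0.018, 0], 0],
  [[0, 0, 0], [0, -0.023, 0], 0],
  [[0, 0, 0], [0, -0.026, 0], 0],
])

```text
time: 11.85
ee_pos: [0.4482, 0.1407, 0.0998]
tcp_rot: [-90.0, 0.1, 94.0]
wrist_force: [4.2, -3.7, -6.5]
opening: 0.013
```

Call:
play_rows([
  [[0, 0, 0], [0, -0.002, 0], 0],
  [[0, 0, 0], [0, -0.003, 0], 0],
  [[0, 0, 0], [0, -0.004, 0], 0],
  [[0, 0, 0], [0, -0.005, 0], 0],
  [[0, 0, 0], [0, -0.005, 0], 0],
])

```text
time: 12.35
ee_pos: [0.4482, 0.1407, 0.1039]
tcp_rot: [-90.0, 0.1, 94.0]
wrist_force: [6.6, -2.7, -12.2]
opening: 0.0128
```

```bash
python3 - <<'E'
from h import *
s=camera("scene");c=camera("top")
go(.448,.1415,.049,94)
cv2.imwrite("pics/b9.png",cv2.resize(s["img"][170:290,250:370,::-1],None,fx=5,fy=5))
cv2.imwrite("pics/a9.png",cv2.resize(c["img"][135:285,200:400,::-1],None,fx=4,fy=4))
E
```

```text
now [0.4482 0.1407 0.1039] [-9.001e+01  6.000e-02  9.398e+01] q [ 17.5  -6.6 -15.5  81.2  -0.1  13.5] t 12.45 F [  6.8  -3.7 -11.6] op 0.013
turn [ 0.01 -0.02 -0.06] shift [0.0008 0.0549 0.0001]
```

View pics/b9.png

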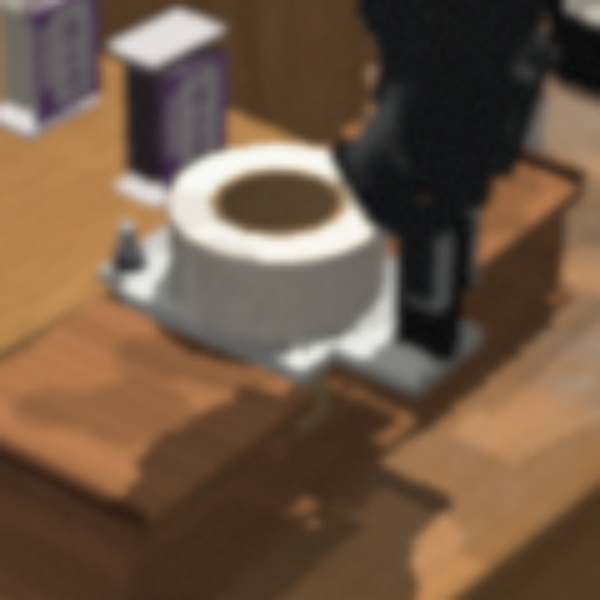

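View pics/a9.png

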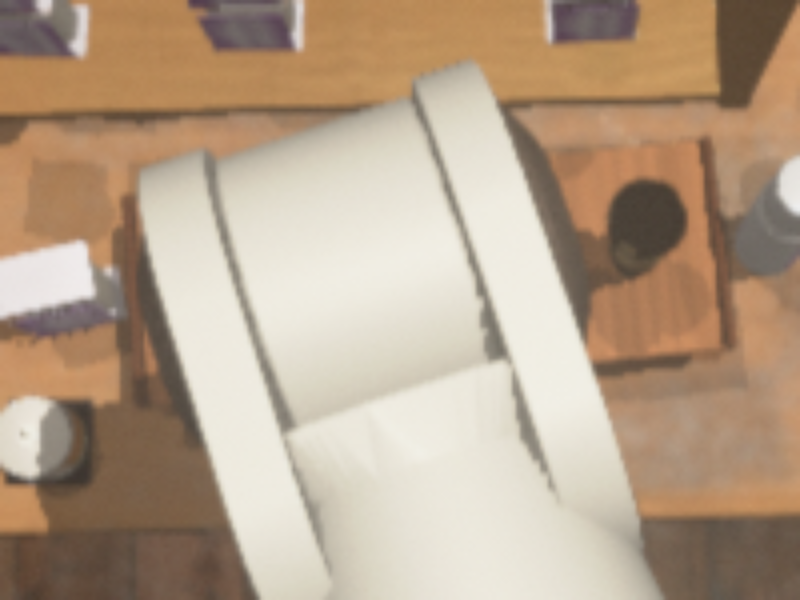

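Call:
play_rows([
  [[0, 0, 0], [0, 0, 0], 10],
  [[0, 0, 0], [0, 0.001, 0], 20],
  [[0, 0, 0], [0, 0.001, 0], 30],
  [[0, 0, 0], [0, 0.001, 0], 40],
  [[0, 0, 0], [0, 0, 0], 45],
])

```text
time: 12.95
ee_pos: [0.4478, 0.1413, 0.1051]
tcp_rot: [-90.0, -0.0, 94.0]
wrist_force: [-0.3, -0.3, 0.2]
opening: 0.0384
```

Call:
play_rows([
  [[0, 0, 0], [0, -0.01, 0], 45],
  [[0, 0, 0], [0, -0.03, 0], 45],
  [[0, 0, 0], [0, -0.06, 0], 45],
  [[0, 0, 0], [0, -0.09, 0], 45],
  [[0, 0, 0], [0, -0.11, 0], 45],
])

```text
time: 13.45
ee_pos: [0.4481, 0.1413, 0.2179]
tcp_rot: [-90.2, -0.0, 94.0]
wrist_force: [0.1, -0.1, -0.7]
opening: 0.038
```

```bash
cat > roll.py <<'E'
from h import *
def roll(s,z,box=(170,290,230,400),name=None,cam="scene"):
    im=s["img"]; r0,r1,c0,c1=box
    hsv=cv2.cvtColor(im,cv2.COLOR_RGB2HSV)
    m=np.zeros(im.shape[:2],np.uint8); m[r0:r1,c0:c1]=((hsv[...,1]<60)&(hsv[...,2]>195))[r0:r1,c0:c1]
    n,l,st,ce=cv2.connectedComponentsWithStats(m)
    for i in np.argsort(-st[1:,4])[:3]+1: print(st[i],ce[i].round(1))
    return m
E
python3 - <<'E'
from roll import *
s=camera("scene");c=camera("top")
go(.533,.148,.2,94)
roll(s,.117)
cv2.imwrite("pics/b10.png",cv2.resize(s["img"][190:270,260:370,::-1],None,fx=7,fy=7,interpolation=cv2.INTER_CUBIC))
y=np.radians(4.1)
th=np.linspace(0,2*np.pi,8,endpoint=False)
for r in(.048,.027):
  print(np.array([proj(s,[.533+r*np.cos(t),.148+r*np.sin(t),.117]) for t in th]).round(1).tolist())
E
```

```text
now [0.4488 0.1415 0.2186] [-9.030e+01 -7.000e-02  9.399e+01] q [17.5 -6.4 -2.6 93.5  0.  13.5] t 13.55 F [-0.2  0.  -0.6] op 0.0384
turn [ 0.3  -0.01  0.07] shift [ 0.0006  0.0191 -0.0844]
[274 199  54  23 552] [303.9 210.1]
[230 259  16  19 176] [235.3 266.4]
[274 173  19   9 105] [282.7 176.9]
[[288.2, 201.7], [282.1, 209.8], [289.1, 218.1], [305.6, 221.2], [321.3, 217.2], [326.4, 208.7], [318.7, 201.0], [303.1, 198.2]]
[[295.1, 205.0], [291.8, 209.6], [295.8, 214.1], [305.0, 215.9], [313.7, 213.7], [316.7, 208.9], [312.5, 204.5], [303.6, 202.9]]
```

View pics/b10.png

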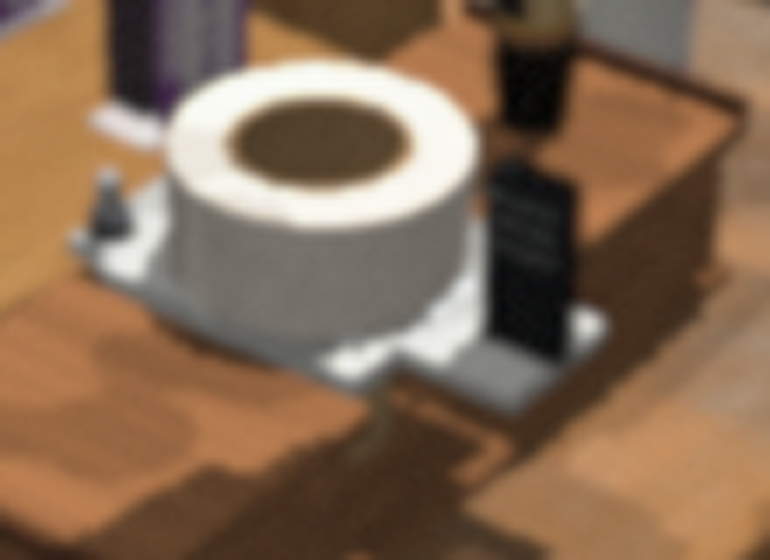

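```bash
python3 - <<'E'
from roll import *
s=camera("scene")
print(onz(s,(306.1,210.5),.117),onz(s,(305.5,210.0),.117), onz(s,(304.3,209.45),.117))
go(.531,.146,.2,94)
E
```

```text
[0.5267001  0.14925626 0.117     ] [0.52903484 0.14857883 0.117     ] [0.53247697 0.14861524 0.117     ]
now [0.4484 0.1414 0.2167] [-9.017e+01 -5.000e-02  9.399e+01] q [17.5 -6.4 -2.8 93.4  0.  13.5] t 13.6 F [ 0.3  0.1 -1.4] op 0.0384
turn [ 0.17 -0.01  0.05] shift [-0.0011  0.0169 -0.0827]
```

Call:
play_rows([
  [[0, 0, 0], [0.001, 0, -0.02], 20],
  [[0, 0, 0], [0.001, 0.0, -0.045], 0],
  [[0, 0, 0], [0.001, 0.01, -0.07], 0],
  [[0, 0, 0], [0.001, 0.03, -0.082], 0],
  [[0, 0, 0], [0.001, 0.045, -0.082], 0],
])

```text
time: 14.1
ee_pos: [0.5302, 0.1477, 0.1672]
tcp_rot: [-89.9, 0.0, 94.0]
wrist_force: [-0.8, -0.0, -0.2]
opening: 0.0001
```

Call:
play_rows([
  [[0, 0, 0], [0, 0.01, 0], 0],
  [[0, 0, 0], [0, 0.02, 0], 0],
  [[0, 0, 0], [0, 0.03, 0], 0],
  [[0, 0, 0], [0, 0.03, 0], 0],
  [[0, 0, 0], [0, 0.03, 0], 0],
])

```text
time: 14.6
ee_pos: [0.5294, 0.1479, 0.1401]
tcp_rot: [-90.0, -0.0, 94.0]
wrist_force: [-0.3, 0.1, 0.7]
opening: -0.0001
```

```bash
python3 - <<'E'
from roll import *
s=camera("scene")
go(.530,.148,.087,94)
cv2.imwrite("pics/b11.png",cv2.resize(s["img"][150:270,250:370,::-1],None,fx=5,fy=5,interpolation=cv2.INTER_CUBIC))
E
```

```text
now [0.5296 0.1479 0.1405] [-9.005e+01 -1.000e-02  9.399e+01] q [15.6  4.  -1.  84.9  0.  11.6] t 14.65 F [ 0.1 -0.1  0.2] op 0.0001
turn [ 0.05 -0.01  0.01] shift [ 0.0001  0.0535 -0.0004]
```

View pics/b11.png

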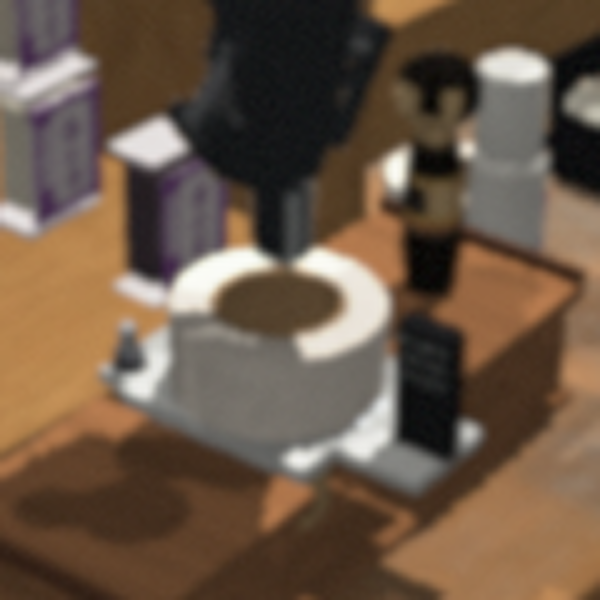

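Call:
play_rows([
  [[0, 0, 0], [0, 0.012, 0], 0],
  [[0, 0, 0], [0, 0.025, 0], 0],
  [[0, 0, 0], [0, 0.037, 0], 0],
  [[0, 0, 0], [0, 0.046, 0], 0],
  [[0, 0, 0], [0, 0.05, 0], 0],
])

```text
time: 15.15
ee_pos: [0.5288, 0.1477, 0.0881]
tcp_rot: [-89.9, 0.0, 94.0]
wrist_force: [0.3, 0.1, 0.8]
opening: 0.0001
```

```bash
python3 - <<'E'
from roll import *
s=camera("scene")
go(.530,.148,.09,94)
cv2.imwrite("pics/b12.png",cv2.resize(s["img"][150:270,250:370,::-1],None,fx=5,fy=5,interpolation=cv2.INTER_CUBIC))
E
```

```text
now [0.5288 0.1476 0.0881] [-8.989e+01  2.000e-02  9.398e+01] q [15.6  4.6 -6.2 79.4  0.  11.6] t 15.2 F [-0.   0.1 -0.8] op -0.0001
turn [-0.11 -0.02 -0.02] shift [ 0.0003 -0.0019 -0.0012]
```

View pics/b12.png

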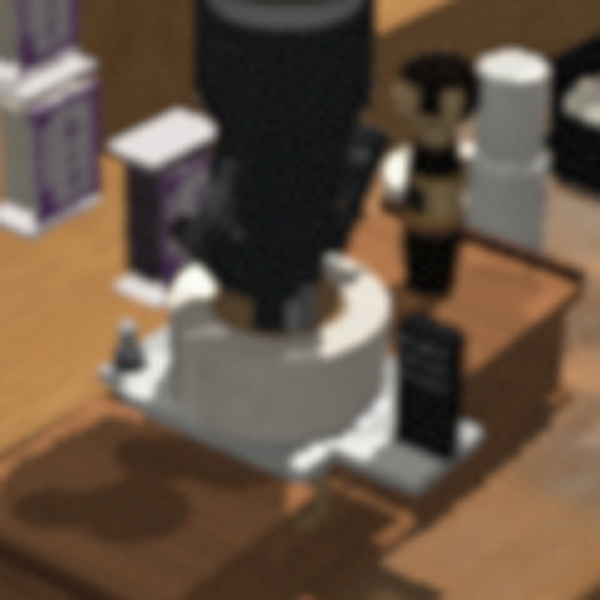

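Call:
play_rows([
  [[0, 0, 0], [0.004, 0.0, 0], 0],
  [[0, 0, 0], [0.009, 0.0, 0], 0],
  [[0, 0, 0], [0.014, 0.0, 0], 0],
  [[0, 0, 0], [0.019, 0.0, 0], 0],
  [[0, 0, 0], [0.025, 0.0, 0], 0],
])

```text
time: 15.7
ee_pos: [0.5278, 0.1733, 0.0901]
tcp_rot: [-90.0, 0.0, 94.0]
wrist_force: [1.1, -1.1, 0.7]
opening: 0.0004
```

Call:
play_rows([
  [[0, 0, 0], [0.006, 0.0, 0], 0],
  [[0, 0, 0], [0.012, 0.0, 0], 0],
  [[0, 0, 0], [0.018, 0.0, 0], 0],
  [[0, 0, 0], [0.024, 0.0, 0], 0],
  [[0, 0, 0], [0.03, 0.0, 0], 0],
])

```text
time: 16.2
ee_pos: [0.5256, 0.2032, 0.0897]
tcp_rot: [-90.0, 0.0, 94.0]
wrist_force: [-0.3, -0.6, -0.5]
opening: -0.0004
```

```bash
python3 - <<'E'
from roll import *
s=camera("scene")
go(.530,.148,.09,94)
cv2.imwrite("pics/b13.png",cv2.resize(s["img"][150:290,230:370,::-1],None,fx=4,fy=4,interpolation=cv2.INTER_CUBIC))
E
```

```text
now [0.5255 0.2039 0.0897] [-8.999e+01 -2.000e-02  9.401e+01] q [21.2  6.4 -4.  79.6  0.  17.2] t 16.25 F [-0.7  0.9  0.2] op -0.0001
turn [-0.01  0.01  0.02] shift [-0.0561 -0.0004 -0.0006]
```

View pics/b13.png

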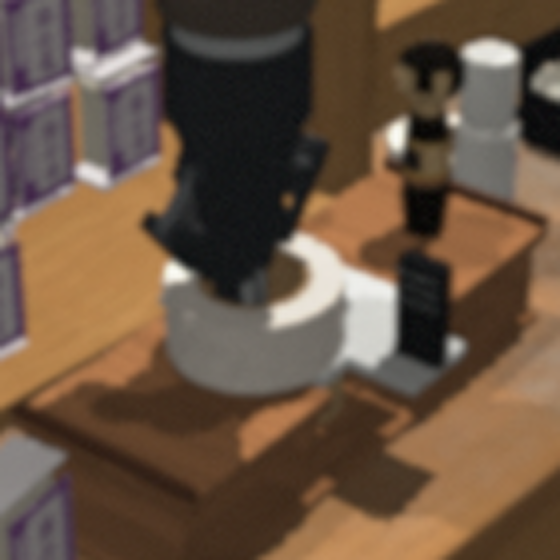

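Call:
play_rows([
  [[0, 0, 0], [0.006, 0.0, 0], 0],
  [[0, 0, 0], [0.012, 0.0, 0], 0],
  [[0, 0, 0], [0.018, 0.0, 0], 0],
  [[0, 0, 0], [0.024, 0.0, 0], 0],
  [[0, 0, 0], [0.03, 0.0, 0], 0],
])

```text
time: 16.75
ee_pos: [0.5235, 0.2331, 0.0898]
tcp_rot: [-90.0, 0.0, 94.0]
wrist_force: [-0.1, -1.3, -0.6]
opening: -0.0
```

Call:
play_rows([
  [[0, 0, 0], [0.005, 0.0, 0], 0],
  [[0, 0, 0], [0.01, 0.0, 0], 0],
  [[0, 0, 0], [0.014, 0.0, 0], 0],
  [[0, 0, 0], [0.018, 0.0, 0], 0],
  [[0, 0, 0], [0.02, 0.0, 0], 0],
])

```text
time: 17.25
ee_pos: [0.5221, 0.2529, 0.0898]
tcp_rot: [-90.0, 0.0, 94.0]
wrist_force: [0.5, -0.9, 0.2]
opening: 0.0001
```

```bash
python3 - <<'E'
from roll import *
s=camera("scene")
go(.530,.148,.09,94)
cv2.imwrite("pics/b14.png",cv2.resize(s["img"][180:300,220:340,::-1],None,fx=6,fy=6,interpolation=cv2.INTER_CUBIC)[:600])
E
```

```text
now [0.5221 0.2531 0.0898] [-9.0e+01 -1.0e-02  9.4e+01] q [25.9  8.7 -1.5 79.8  0.  21.8] t 17.3 F [-1.8  0.2 -0.7] op 0.0
turn [0.   0.   0.01] shift [-0.1053 -0.0002 -0.0005]
```

View pics/b14.png

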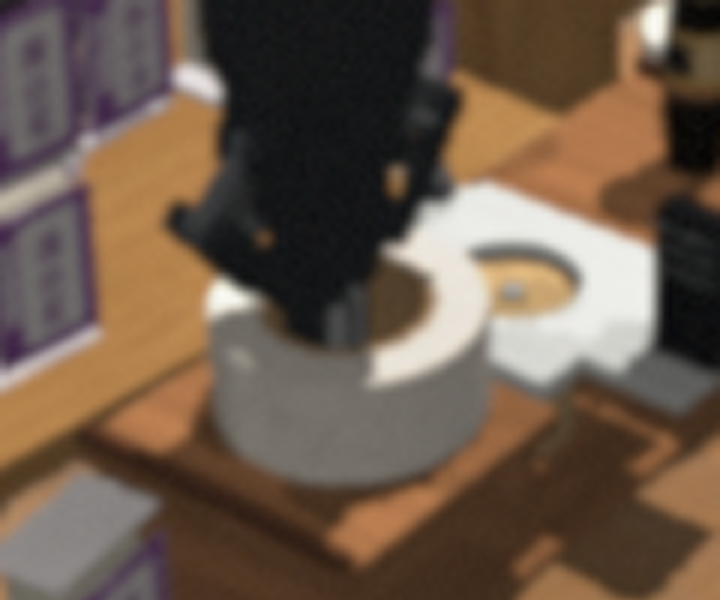

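```bash
cat >> roll.py <<'E'
yw=np.radians(4.1);RS=np.array([[np.cos(yw),-np.sin(yw)],[np.sin(yw),np.cos(yw)]]);HUB=np.array([.532,.148])
def st2w(x,y): return HUB+RS@np.array([x,y])
def w2st(p): return RS.T@(np.array(p)[:2]-HUB)
def ring(s,xs,ys,z,r):
    w=st2w(xs,ys); th=np.linspace(0,2*np.pi,72)
    return np.array([proj(s,[w[0]+r*np.cos(t),w[1]+r*np.sin(t),z]) for t in th])
E
python3 - <<'E'
from roll import *
s=camera("scene")
for ys in(.09,.095,.1):
    for r in (.048,.027):
        q=ring(s,-.003,ys,.113,r); print(ys,r,"cols",q[:,0].min().round(1),q[:,0].max().round(1),"rows",q[:,1].min().round(1),q[:,1].max().round(1))
    q=ring(s,-.003,ys,.071,.048); print("bottom row",q[:,1].max().round(1))
E
```

```text
0.09 0.048 cols 255.0 302.4 rows 217.1 243.3
0.09 0.027 cols 265.4 292.1 rows 222.5 237.2
bottom row 260.6
0.095 0.048 cols 253.3 300.9 rows 218.1 244.5
0.095 0.027 cols 263.8 290.5 rows 223.5 238.3
bottom row 261.8
0.1 0.048 cols 251.6 299.3 rows 219.1 245.7
0.1 0.027 cols 262.1 288.9 rows 224.5 239.5
bottom row 263.0
```

Call:
play_rows([
  [[0, 0, 0], [0.003, 0.0, 0], 0],
  [[0, 0, 0], [0.006, 0.0, 0], 0],
  [[0, 0, 0], [0.009, 0.0, 0], 0],
  [[0, 0, 0], [0.011, 0.0, 0], 0],
  [[0, 0, 0], [0.013, 0.0, 0], 0],
])

```text
time: 17.85
ee_pos: [0.5213, 0.2657, 0.0898]
tcp_rot: [-90.0, 0.0, 94.0]
wrist_force: [0.8, -1.1, -0.3]
opening: -0.0001
```

```bash
python3 - <<'E'
from roll import *
s=camera("scene")
go(.530,.148,.09,94)
cv2.imwrite("pics/b15.png",cv2.resize(s["img"][180:300,220:340,::-1],None,fx=6,fy=6,interpolation=cv2.INTER_CUBIC)[:600])
E
```

```text
now [0.5212 0.266  0.0898] [-9.0e+01 -1.0e-02  9.4e+01] q [27.   9.3 -0.8 79.9  0.  23. ] t 17.9 F [ 0.8  0.3 -0.2] op 0.0
turn [ 0.   -0.    0.01] shift [-0.1183 -0.0002 -0.0005]
```

View pics/b15.png

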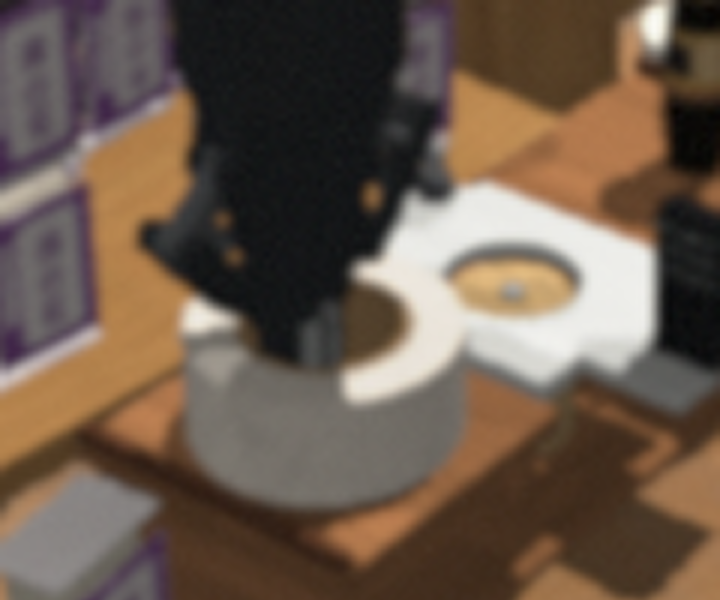

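Call:
play_rows([
  [[0, 0, 0], [-0.004, 0.0, 0], 0],
  [[0, 0, 0], [-0.01, 0.0, 0], 0],
  [[0, 0, 0], [-0.011, -0.02, 0], 0],
  [[0, 0, 0], [-0.011, -0.05, 0], 0],
  [[0, 0, 0], [-0.011, -0.09, 0], 0],
])

```text
time: 18.4
ee_pos: [0.5213, 0.2536, 0.1793]
tcp_rot: [-89.8, 0.1, 94.0]
wrist_force: [1.1, 0.4, -0.2]
opening: 0.0002
```

Call:
play_rows([
  [[0, 0, 0], [-0.03, -0.02, 0.02], 0],
  [[0, 0, 0], [-0.055, -0.02, 0.04], 0],
  [[0, 0, 0], [-0.08, -0.02, 0.06], 0],
  [[0, 0, 0], [-0.105, -0.02, 0.075], 0],
  [[0, 0, 0], [-0.105, -0.02, 0.075], 0],
])

```text
time: 18.9
ee_pos: [0.4533, 0.1421, 0.2006]
tcp_rot: [-90.1, 0.0, 93.9]
wrist_force: [0.5, 0.4, -0.1]
opening: -0.0002
```

```bash
python3 - <<'E'
from roll import *
s=camera("scene");c=camera("top")
go(.448,.1415,.16,94)
cv2.imwrite("pics/b16.png",cv2.resize(s["img"][180:300,220:340,::-1],None,fx=6,fy=6,interpolation=cv2.INTER_CUBIC)[:600])
cv2.imwrite("pics/a16.png",cv2.resize(c["img"][160:280,190:330,::-1],None,fx=5,fy=5,interpolation=cv2.INTER_CUBIC))
print(ring(s,0,.104,.113,.048)[::9].round(1).tolist())
q=ring(c,0,.104,.113,.048);print(q.min(0),q.max(0))
q=ring(c,0,.104,.113,.027);print(q.min(0),q.max(0))
q=ring(s,0,.104,.113,.027);print(q.min(0),q.max(0))
E
```

```text
now [0.4546 0.144  0.2002] [-9.007e+01 -3.000e-02  9.390e+01] q [17.6 -5.6 -3.9 91.6  0.  13.7] t 19.0 F [ 0.   0.7 -0.5] op 0.0001
turn [ 0.07 -0.1   0.03] shift [-0.0021  0.0402  0.0068]
[[256.6, 223.5], [249.1, 233.0], [256.1, 242.6], [274.0, 246.0], [291.2, 240.9], [296.8, 230.8], [288.3, 222.1], [271.3, 219.5]]
[234.05541265 181.96533131] [278.94096537 226.32396165]
[243.86600388 191.52878904] [269.11186158 216.47926925]
[259.64815722 224.88261108] [286.53843613 239.8692244 ]
```

View pics/b16.png

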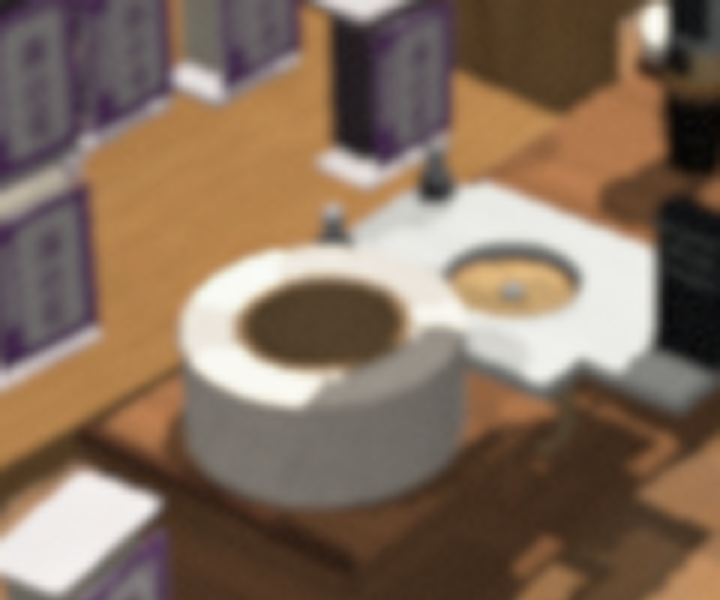

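View pics/a16.png

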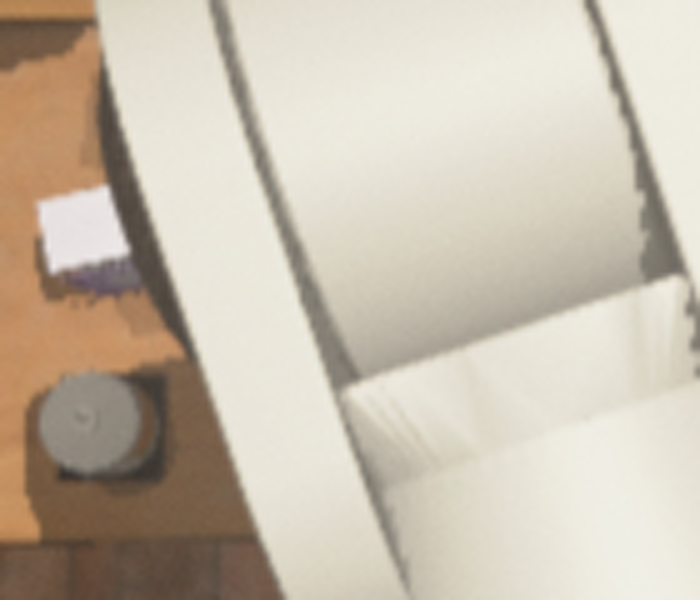

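```bash
python3 - <<'E'
from roll import *
s=camera("scene")
q=ring(s,0,.104,.113,.027);m=(q.min(0)+q.max(0))/2
print("model bias",w2st(onz(s,m,.113)),"meas",w2st(onz(s,(273.75,233.75),.113)))
go(.450,.1415,.16,94)
E
```

```text
model bias [-0.0003739   0.10452866] meas [-0.0046372   0.10745241]
now [0.4548 0.1445 0.2   ] [-9.004e+01 -2.000e-02  9.395e+01] q [17.6 -5.6 -3.9 91.6  0.  13.7] t 19.05 F [ 0.3  0.1 -0.4] op -0.0
turn [ 0.04 -0.05  0.02] shift [-0.0027  0.0399  0.005 ]
```

Call:
play_rows([
  [[0, 0, 0], [-0.003, 0.01, 0.003], 0],
  [[0, 0, 0], [-0.003, 0.025, 0.003], 0],
  [[0, 0, 0], [-0.003, 0.04, 0.003], 0],
  [[0, 0, 0], [-0.003, 0.05, 0.003], 0],
  [[0, 0, 0], [-0.003, 0.055, 0.003], 0],
])

```text
time: 19.55
ee_pos: [0.4513, 0.1415, 0.1432]
tcp_rot: [-89.9, 0.0, 94.0]
wrist_force: [0.0, 1.3, -0.3]
opening: -0.0005
```

```bash
python3 - <<'E'
from roll import *
s=camera("scene")
go(.452,.1415,.13,94)
cv2.imwrite("pics/b17.png",cv2.resize(s["img"][150:270,260:380,::-1],None,fx=5,fy=5,interpolation=cv2.INTER_CUBIC)[:600])
E
```

```text
now [0.4512 0.1415 0.1431] [-8.988e+01  3.000e-02  9.401e+01] q [ 17.4  -6.3 -10.9  85.6  -0.   13.4] t 19.6 F [ 0.4  0.1 -0.9] op 0.0001
turn [-0.12  0.01 -0.03] shift [ 0.      0.0131 -0.0008]
```

View pics/b17.png

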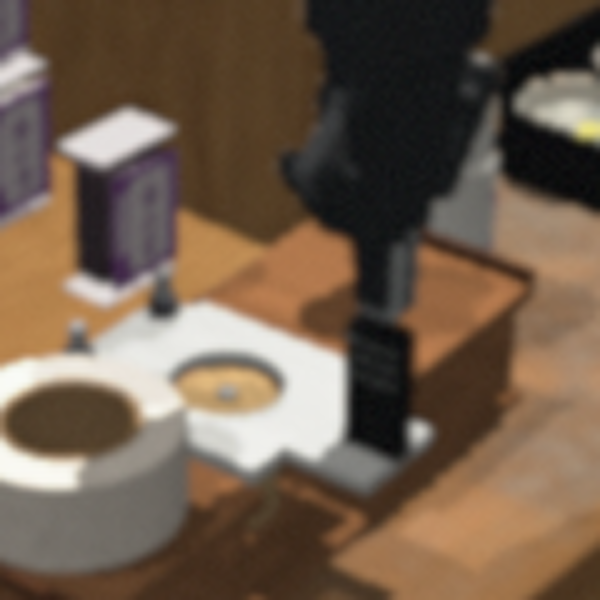

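Call:
play_rows([
  [[0, 0, 0], [0, 0.005, 0], 0],
  [[0, 0, 0], [0, 0.01, 0], 0],
  [[0, 0, 0], [0, 0.016, 0], 0],
  [[0, 0, 0], [0, 0.022, 0], 0],
  [[0, 0, 0], [0, 0.028, 0], 0],
])

```text
time: 20.1
ee_pos: [0.4521, 0.1416, 0.1178]
tcp_rot: [-90.1, -0.0, 94.0]
wrist_force: [-2.4, -1.3, 8.8]
opening: -0.0001
```

Call:
play_rows([
  [[0, 0, 0], [0, 0.006, 0], 0],
  [[0, 0, 0], [0, 0.012, 0], 0],
  [[0, 0, 0], [0, 0.018, 0], 0],
  [[0, 0, 0], [0, 0.024, 0], 0],
  [[0, 0, 0], [0, 0.028, 0], 0],
])

```text
time: 20.6
ee_pos: [0.4521, 0.1416, 0.0896]
tcp_rot: [-90.1, -0.0, 94.0]
wrist_force: [-3.7, -0.2, 8.6]
opening: 0.0003
```

Call:
play_rows([
  [[0, 0, 0], [0, 0.002, 0], 0],
  [[0, 0, 0], [0, 0.004, 0], 0],
  [[0, 0, 0], [0, 0.006, 0], 0],
  [[0, 0, 0], [0, 0.007, 0], 0],
  [[0, 0, 0], [0, 0.007, 0], 0],
])

```text
time: 21.1
ee_pos: [0.4521, 0.1416, 0.0827]
tcp_rot: [-90.1, -0.0, 94.0]
wrist_force: [-1.5, -0.9, 5.4]
opening: 0.0002
```

Call:
play_rows([
  [[0, 0, 0], [0, 0.001, 0], 0],
  [[0, 0, 0], [0, 0.002, 0], 0],
  [[0, 0, 0], [0, 0.003, 0], 0],
  [[0, 0, 0], [0, 0.0035, 0], 0],
  [[0, 0, 0], [0, 0.0035, 0], 0],
])

```text
time: 21.6
ee_pos: [0.4521, 0.1416, 0.0808]
tcp_rot: [-90.1, -0.0, 94.0]
wrist_force: [-8.5, -2.2, 20.6]
opening: 0.0003
```

Call:
play_rows([
  [[0, 0, 0], [0, -0.01, 0], 0],
  [[0, 0, 0], [0, -0.04, 0], 0],
  [[0, 0, 0], [0, -0.08, 0], 0],
  [[0, 0, 0], [0, -0.12, 0], 0],
  [[0, 0, 0], [0, -0.15, 0], 0],
])

```text
time: 22.1
ee_pos: [0.452, 0.1415, 0.2311]
tcp_rot: [-90.1, -0.0, 94.0]
wrist_force: [0.5, -0.1, -0.6]
opening: -0.0
```

Call:
play_rows([
  [[0, 0, 0], [-0.04, 0, 0.02], 0],
  [[0, 0, 0], [-0.09, 0, 0.045], 0],
  [[0, 0, 0], [-0.14, 0, 0.07], 0],
  [[0, 0, 0], [-0.19, 0, 0.095], 0],
  [[0, 0, 0], [-0.235, 0, 0.12], 0],
])

```text
time: 22.6
ee_pos: [0.3554, -0.0853, 0.2286]
tcp_rot: [-90.1, 0.0, 94.0]
wrist_force: [1.7, 0.2, 0.0]
opening: -0.0001
```

Call:
play_rows([
  [[0, 0, 0], [-0.04, 0, 0.0], 0],
  [[0, 0, 0], [-0.09, 0, 0.0], 0],
  [[0, 0, 0], [-0.13, 0, 0.0], 0],
  [[0, 0, 0], [-0.13, 0, 0], 0],
  [[0, 0, 0], [-0.13, 0, 0], 0],
])

```text
time: 23.1
ee_pos: [0.3651, -0.2143, 0.2282]
tcp_rot: [-90.0, -0.0, 93.8]
wrist_force: [-0.2, -0.2, 0.2]
opening: -0.0003
```

```bash
python3 - <<'E'
from roll import *
s=camera("scene");c=camera("top")
go(.3,-.2,.23,94)
cv2.imwrite("pics/b18.png",cv2.resize(s["img"][150:350,180:420,::-1],None,fx=3,fy=3,interpolation=cv2.INTER_CUBIC)[:600])
cv2.imwrite("pics/a18.png",cv2.resize(c["img"][140:280,180:440,::-1],None,fx=3,fy=3,interpolation=cv2.INTER_CUBIC))
q=ring(c,0,.104,.113,.048);print(q.min(0),q.max(0))
im=c["img"];hsv=cv2.cvtColor(im,cv2.COLOR_RGB2HSV)
m=((hsv[...,1]<40)&(hsv[...,2]>190)).astype(np.uint8)
n,l,st,ce=cv2.connectedComponentsWithStats(m)
for i in range(1,n):
    if st[i,4]>60 and 170<ce[i,0]<460 and 140<ce[i,1]<290: print(st[i],ce[i])
E
```

```text
now [ 0.3653 -0.213   0.2284] [-9.001e+01 -1.000e-02  9.401e+01] q [-30.3 -12.3  -6.6  95.7   0.  -34.3] t 23.2 F [-0.3  1.3 -0.6] op -0.0003
turn [0.01 0.01 0.01] shift [ 0.0176 -0.0016  0.0643]
[234.05541265 181.96533131] [278.94096537 226.32396165]
[406 141  31  30 464] [421.04525862 155.5862069 ]
[394 174  16  15 196] [401.75       181.06122449]
[ 286  177   39   69 1392] [306.04166667 208.96264368]
[234 183  45  45 945] [255.76931217 205.24232804]
[198 195  26  20 364] [210.24450549 204.4010989 ]
[429 228  29  42 947] [443.21224921 248.5438226 ]
[198 234  20  21 314] [207.53821656 243.77070064]
```

View pics/b18.png

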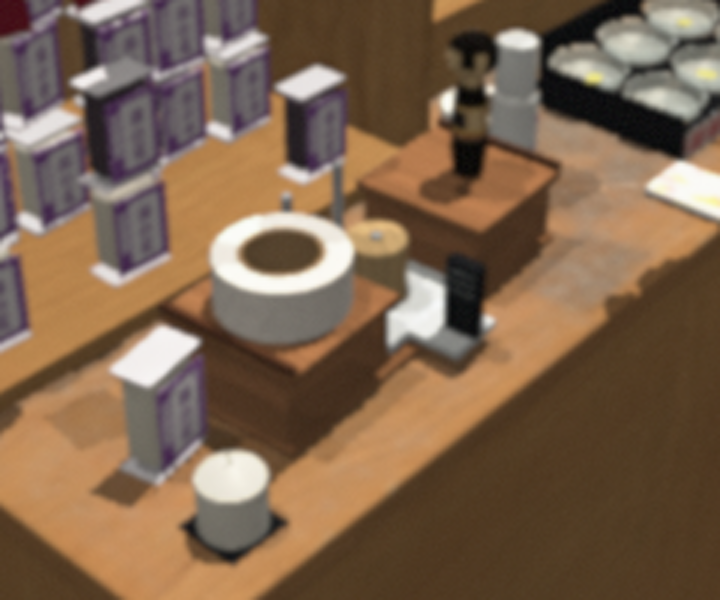

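View pics/a18.png

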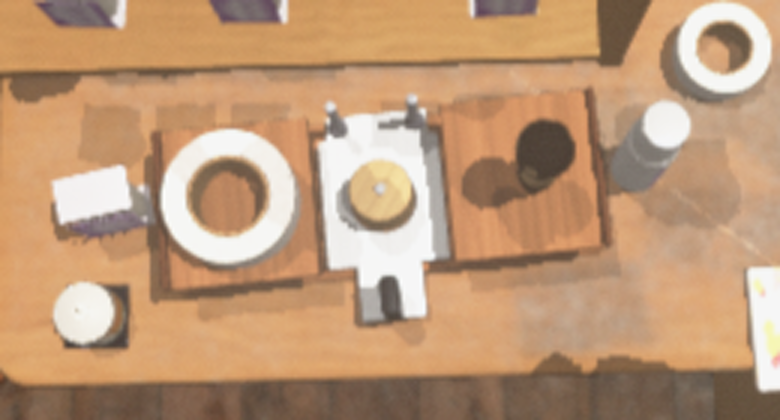

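```bash
python3 -c "
from workcell import job_done
print(job_done())"
```

```text
the job is handed in; nothing more can be done
None
```

The job was handed in at about 23 s, with all the steps carried out in order. The system gave no verdict.

**What I did**
- I gripped the candle across its case and set it upright on the counter at about (0.448, 0.374), off the stand's left front corner. I opened the fingers only after feeling contact.
- I pinched the tab and pulled the carriage up to its hard stop. The arm rose 55.3 mm, with the pull reaching 12 N at the stop.
- I dragged the roll level onto the left ledge with closed fingers in its bore.
- I pressed the tab down until it stopped. The fingertips reached z = 0.081 m at 21 N, which matches the tab's home height.

**Last checks**
- **Roll:** it lies flat on the left ledge, about 104 to 107 mm from the hub and 2 to 4 mm off the ledge's middle line. The two cameras differ by about 3 mm, but both are within the limits.
- **Candle:** it stands upright on the counter.
- **Bystanders:** the soap, lotion and sachet are within half a pixel of where they started in the top view, and the doll looks unmoved.
- **Robot:** the arm was clear of everything, with a wrist force of about 1.5 N or less.

No check failed.

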